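# Tighten the gate sensor's retaining ring with the pin spanner

## Robot

A 6-joint arm with a two-finger parallel gripper is mounted at the origin on the work surface. World frame = base frame: x ahead of the robot, y to its left, z up, the work surface at z = 0. Lengths are in m, angles in degrees, forces in N, time in s.
With the tool pointing down it reaches from about 0.325 to 0.775 m from the base axis. Payload 5.5 kg.
Tool frame: the origin (TCP) lies at the centre of the arm's flange, where the gripper is bolted on; the fingertips stand 182 mm ahead of it and the grasp point (between the pads) lies 163 mm ahead of it; z points along the fingers, y is the direction in which the jaws open and shut (so a half turn about z gives the same grasp; the last joint's range is limited). The gripper opens to 88 mm and grips with 3 to 60 N. Pads are 20 mm wide; open, the fingers measure 115 mm over their backs; the gripper's body (75 mm by 178 mm) begins 61 mm behind the grasp point.
Start: joints at [-70.399, 5.22, 70.514, -0, 104.267, -3.249], TCP at [0.233, -0.553, 0.405] pointing down, gripper open.
Joint ranges: [-164.24, 164.24], [-49.07, 125.15], [9.68, 141.18], [-86.29, 266.29], [3.28, 154.24], [-151.56, 151.56]. Speed limits (degrees/s): [147.25, 147.25, 172.46, 180, 180, 180].

## Interface

Orientations are given as [roll, pitch, yaw] about the fixed x, y, z axes, in that order (R = Rz(yaw) Ry(pitch) Rx(roll)).
In Python, from station import r gives the robot as it stands. The module is installed in compiled form; this text tells all that it offers. Calls block until the motion is done:
- r.reach(position, orientation): joint-space move of the TCP to a pose.
- r.servo_line(position, rotation=None, speed=0.15): straight line of the TCP; rotation=None keeps the orientation; speed is the mean speed in m/s.
- r.move_joints(angles): joint-space move.
- r.let_go() and r.grab(squeeze=None): open the fingers fully, or close them until they stop; squeeze is the grip in N (None keeps the last).
- r.wait(seconds).
- r.inverse_kinematics(position, orientation): joint angles nearest the present ones, or None.
- r.sense(): the state.
- r.snapshot(name): name is "side" or "top"; returns a dict with "frame" (480x640x3 uint8, red, green, blue), "fx", "fy", "cx", "cy" (pixels), "dist_coeffs" ([k1, k2, p1, p2, k3] as OpenCV has them; the pictures are not rectified), "R" (3x3) and "t" (3): a world point X has camera coordinates R X + t. Camera axes: x right, y down, z forward; pixel columns grow to the right and rows downward; lengths in m; the calibration is good to about 2 mm. A picture is of the moment at which its call begins. There is no depth.
A pose or a line that the arm cannot do raises r.IKError and nothing moves.
- r.hand_in(): hands the job in, once; it reports no verdict.
The state is a dict: "clock": time; "joints": joint angles; "joint_vel": joint speeds; "joint_torque": joint torques, N m; "tcp_pos": TCP position; "orientation": TCP orientation; "contact_force": force on the tool from outside, world axes, zero at the start; "torque": the same for the moment, N m; "opening": finger opening in m.
Only numpy, scipy, OpenCV 4.12 (cv2) and the standard library are available. Lean on these libraries where they do the work, as an engineer would, in place of code of your own. Each camera call takes 0.05 s, during which the arm holds its last target.

## Task

The ring that holds the lens in the round gate sensor is loose. Take the two-pin spanner from its rest, seat both its pins fully in the ring's two holes, feeling for them with a light touch before turning anything, then turn the ring with it clockwise until it comes up against its stop, and stand the spanner back on its rest with its pins down in the channel. Go gently: neither lean on the ring nor strain it once it has reached the stop, and leave the other things on the counter where they are.

Things in the scene. Friction and masses are not known exactly. Their poses are not given: they have to be found in the camera images.
- spanner_grip (a point): Centre of the handle of the two-pin spanner (spanner), on its axis 40 mm above the bridge's underside. The handle is upright black plastic, 44 mm along x, 16 mm along y, and reaches from 8 to 66 mm above the bridge's underside. z points up along the handle.
- spanner_foot (a point): Centre of the underside of the spanner's bridge. Under it are two steel pins, 6 mm in diameter and 8 mm long with 1 mm chamfered tips, at x = +22 and -22 mm. With both pins in the ring's holes this underside lies flat on the ring's face. Same axes as spanner_grip.
- spanner: Two-pin face spanner, one rigid loose tool of about 220 g, standing upright on its rest with its pins down: a flat steel bridge 62 x 24 x 8 mm (x, y, z) with a handle on top and two pins beneath. The same either way round. Its origin is spanner_foot.
- rest_top (a point): Spanner rest, a fixed grey plastic channel 96 mm (x) by 56 mm (y), 22 mm high; the channel along its x is 12 mm wide and 18 mm deep. The spanner's bridge lies across the two rails, long side along x, its pins hanging in the channel. This point is over the channel's centre at the height of the rails' tops.
- housing: Round gate sensor, fixed: an upright aluminium drum 100 mm in diameter and 44 mm high on a 116 mm square grey flange, with a black connector block at its +x side. The retaining ring lies on top of it. Origin at the centre of its underside, z up.
- window (a point): Centre of the ring's flat top face (46 mm above the counter) as it starts; axes of the drum, not the ring. Ring: steel, 72 mm across, 10 mm thick, lens in the middle, two through holes of 8 mm with chamfered mouths, opposite each other, 22 mm from the centre. Their bearing is not measured: at the start the line through them lies within 0.56 rad (32 degrees) either way of the drum's x axis.
- ring (a joint): How far the ring is turned clockwise seen from above (rad): 0 to 0.1 at the start, 0.9 at its stop, where the white marks on ring and collar meet. Drags with 0.1 N m, stays as left. Its rubber seat yields: in twist about 0.03 rad per 0.1 N m, and at the stop the torque climbs at that rate; downwards up to 3 mm (3 N to begin, 7 N at the bottom, then rigid).
- tile1: Bystander, to be left alone: cobalt glazed square tile, 60 x 60 x 12 mm. Origin on its underside.
- tile2: Bystander, to be left alone: cobalt glazed square tile, 60 x 60 x 12 mm. Origin on its underside.
- tile3: Bystander, to be left alone: cobalt glazed square tile, 60 x 60 x 12 mm. Origin on its underside.
- star: Bystander, to be left alone: white eight-pointed star tile, 74 mm across, 12 mm thick. Origin on its underside.
- spacer: Bystander, to be left alone: white plastic spacer block, 70 x 35 x 25 mm. Origin on its underside.
- mallet: Bystander, to be left alone: rubber mallet lying down, 240 mm long, head 48 mm thick and 75 mm wide. Origin on its underside.
- wrench: Bystander, to be left alone: flat steel open-ended wrench lying down, about 180 mm long. Origin on its underside.

How it is judged (in metres and radians):
On the way, in this order (a step that is already met when the one before it is completed fails the run):
1. the spanner is seated with both pins in the ring before the ring has been turned noticeably (horizontal distance between spanner_foot and window below 0.004 m and z of spanner_foot in the frame of window below 0.0025 m and angle between spanner_foot's own z axis and vertical below 0.08 rad and value of joint ring below 0.3 rad), for 0.2 s.
2. the ring is turned home with the spanner seated in it (horizontal distance between spanner_foot and window below 0.004 m and z of spanner_foot in the frame of window below 0.0025 m and angle between spanner_foot's own z axis and vertical below 0.08 rad and value of joint ring above 0.86 rad), for 0.2 s.
At the end, for the whole second after the job is handed in: The ring stands at its stop (joint at 0.86 rad or more), and the spanner stands released, at rest and upright (within 0.1 rad) on its rest with its pins in the channel: its foot within 15 mm of the rest's centre and no more than 3 mm above the rails' tops (value of joint ring above 0.86 rad and horizontal distance between spanner_foot and rest_top below 0.015 m and z of spanner_foot in the frame of rest_top below 0.003 m and angle between spanner_foot's own z axis and vertical below 0.1 rad and linear speed of spanner below 0.02 m/s); the robot touches nothing.
It fails at once if the spanner loads the ring with more than 30 N (contact force between spanner and ring above 30 N).
It fails at once if the robot's own fingers or arm push on the ring (contact force between the arm and ring above 1 N).
It fails at once if the fingers push on the ring (contact force between the fingers and ring above 1 N).
It fails at once if another thing on the counter is moved by more than 15 mm (distance of any of tile1, tile2, tile3, star, spacer, mallet, wrench from where it was at the start of the episode above 0.015 m).
It also fails if it takes over 72 s, if anything falls off the work surface, if the arm or the gripper's body presses on something with over 40 N, if the wrist force passes 120 N, or if a joint passes its speed limit or range.

## Working session

There is one attempt and no reset: what is moved stays moved. The work goes in short steps, each a Python script; the robot and the scene stay as the last script left them, time stands still between calls to the robot, and variables do not carry over. Pictures are saved under pics/ and viewed, and the job is handed in when it is done.

```bash
mkdir -p pics; ls
python3 - <<'E'
from station import r
import cv2,json
s=r.sense();print({k:s[k] for k in('clock','tcp_pos','orientation','contact_force','opening')})
for n in('side','top'):
    d=r.snapshot(n);cv2.imwrite(f'pics/{n}0.png',d['frame'][:,:,::-1])
    print(n,d['fx'],d['fy'],d['cx'],d['cy'],d['dist_coeffs'],d['R'],d['t'])
E
```

```text
pics
{'clock': 0.0, 'tcp_pos': array([ 0.23301884, -0.55296133,  0.40351443]), 'orientation': array([-1.79888982e+02, -6.29098431e-03,  2.28524085e+01]), 'contact_force': array([-1.54377786, -0.25848224, -0.16267786]), 'opening': 0.08756266685874552}
side 511.6036720609862 511.6036720609862 330.10788073264104 235.67059803111584 [0.01503146 0.         0.         0.         0.        ] [[-0.99199439 -0.12447936  0.02126079]
 [-0.09477532  0.62260724 -0.77677401]
 [ 0.08345521 -0.77257046 -0.62942046]] [0.52308282 0.12330336 1.01210689]
top 466.9973964507709 466.9973964507709 314.8642207487848 242.8808383782084 [-0.1146107  0.         0.         0.         0.       ] [[ 0.02218906 -0.99898667 -0.03915698]
 [-0.99146057 -0.01695376 -0.12930004]
 [ 0.12850516  0.04169165 -0.99083209]] [0.00233077 0.55382891 0.8630973 ]
```

View pics/side0.png

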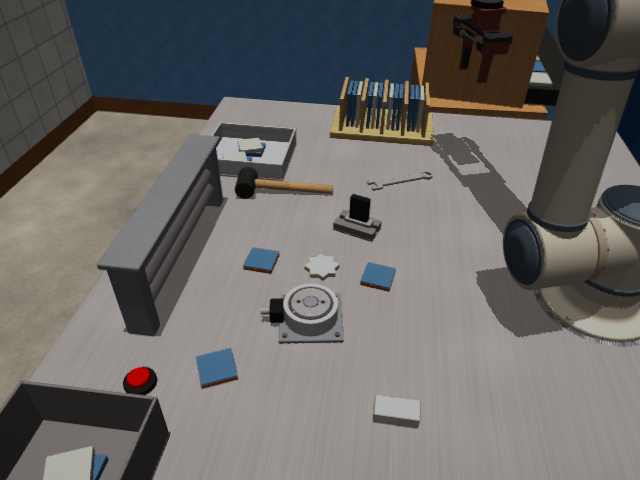

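View pics/top0.png

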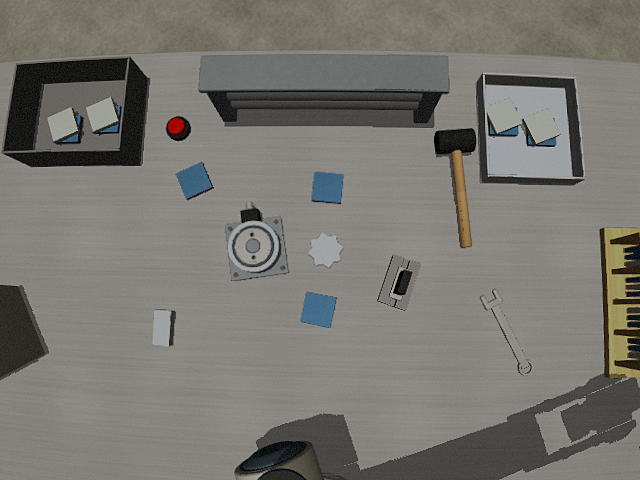

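The side view shows the drum at about (310,308) and the spanner on its rest at about (358,215). In the top view they are at about (256,247) and (400,283), with tiles around them. I'll enlarge both.

```bash
cat > h.py <<'E'
import numpy as np,cv2
from station import r
def K(d): return np.array([[d['fx'],0,d['cx']],[0,d['fy'],d['cy']],[0,0,1.]])
def ray(d,uv):
    p=cv2.undistortPoints(np.array(uv,float).reshape(-1,1,2),K(d),np.array(d['dist_coeffs'])).reshape(-1,2)
    R=np.array(d['R']);t=np.array(d['t'])
    return -R.T@t,(np.c_[p,np.ones(len(p))])@R
def plane(d,uv,z):
    c,v=ray(d,uv); return c+v*((z-c[2])/v[:,2])[:,None]
def proj(d,X):
    R=np.array(d['R']);return cv2.projectPoints(np.array(X,float).reshape(-1,1,3),cv2.Rodrigues(R)[0],np.array(d['t']),K(d),np.array(d['dist_coeffs']))[0].reshape(-1,2)
def crop(d,u0,v0,w,h,f,name):
    c=d['frame'][v0:v0+h,u0:u0+w,::-1]
    c=cv2.resize(c,None,fx=f,fy=f,interpolation=cv2.INTER_CUBIC); cv2.imwrite(name,c)
def st():
    s=r.sense();print('t%.2f'%s['clock'],np.round(s['tcp_pos'],4),np.round(s['orientation'],2),'F',np.round(s['contact_force'],1),'M',np.round(s['torque'],2),'op %.4f'%s['opening']);return s
E
python3 - <<'E'
from h import *
import pickle
T=r.snapshot('top');S=r.snapshot('side')
pickle.dump((T,S),open('s0.pkl','wb'))
a=T['frame'][205:290,215:300,::-1];b=T['frame'][245:325,365:445,::-1]
f=lambda x:cv2.resize(x,(400,400),interpolation=cv2.INTER_CUBIC)
cv2.imwrite('pics/c_top.png',np.hstack([f(a),f(b)]))
a=S['frame'][270:350,265:345,::-1];b=S['frame'][180:250,320:390,::-1]
cv2.imwrite('pics/c_side.png',np.hstack([f(a),f(b)]))
E
```

```text
(no output)
```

View pics/c_top.png

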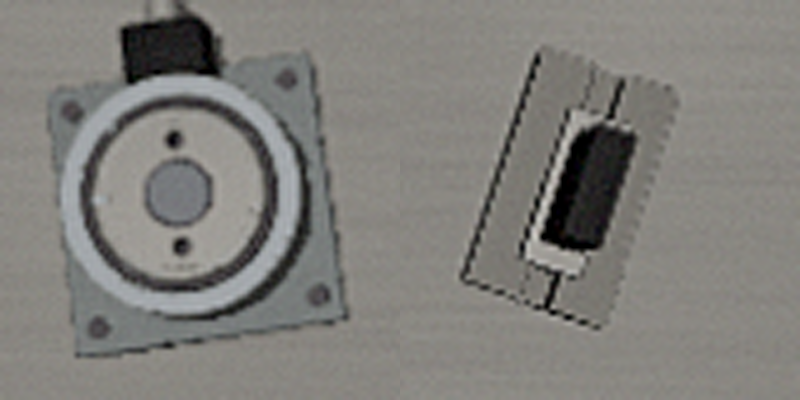

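View pics/c_side.png

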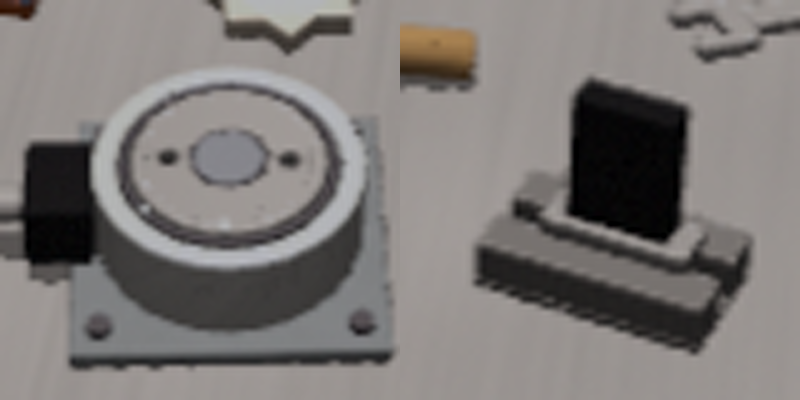

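Run:
```python
from h import *
import pickle
T,S=pickle.load(open('s0.pkl','rb'))
for d,n in((T,'T'),(S,'S')):
    R=np.array(d['R']);print(n,'cam',-R.T@d['t'])
def cen(d,box,thr):
    u0,v0,u1,v1=box
    g=cv2.cvtColor(d['frame'],cv2.COLOR_RGB2GRAY)[v0:v1,u0:u1].astype(float)
    w=np.clip(thr-g,0,None);vv,uu=np.mgrid[v0:v1,u0:u1]
    return (w*uu).sum()/w.sum(),(w*vv).sum()/w.sum(),w.sum(),g.min(),np.median(g)
# top crop factor 400/85, side 400/80
out={}
for d,n,hs in((T,'T',[(174,139),(181,246)]),(S,'S',[(168,157),(289,160)])):
    f,u0,v0=(85/400,215,205) if n=='T' else (80/400,265,270)
    P=[]
    for x,y in hs:
        u,v=u0+x*f,v0+y*f
        b=(int(u)-3,int(v)-3,int(u)+5,int(v)+4)
        c=cen(d,b,110);print(n,(u,v),np.round(c,2));P.append(c[:2])
    X=plane(d,P,0.046);print(np.round(X,4),'sep',np.linalg.norm(X[0]-X[1]),'mid',X.mean(0),'yaw',np.degrees(np.arctan2(*(X[0]-X[1])[1::-1])))
f=lambda x:cv2.resize(x,None,fx=16,fy=16,interpolation=cv2.INTER_CUBIC)
cv2.imwrite('pics/z_top.png',f(T['frame'][252:290+0,380:428,::-1][:37]))
cv2.imwrite('pics/z_side.png',f(S['frame'][192:229,332:382,::-1]))
cv2.imwrite('pics/z_topr.png',cv2.resize(T['frame'][250:315,372:428,::-1],None,fx=9,fy=9,interpolation=cv2.INTER_CUBIC))
```

```text
T cam [ 0.43813535 -0.02426605  0.92688587]
S cam [0.44611574 0.77026733 0.72169847]
T (251.975, 234.5375) [251.4  234.22 649.     6.   147.  ]
T (253.4625, 257.275) [252.93 256.83 598.    10.   155.  ]
[[0.5671 0.1353 0.046 ]
 [0.5235 0.1306 0.046 ]] sep 0.04384987100769994 mid [0.54528682 0.13293381 0.046     ] yaw 6.133207243753101
S (298.6, 301.4) [298.14 301.13 423.    45.   143.  ]
S (322.8, 302.0) [322.42 301.51 402.    48.   148.  ]
[[0.5695 0.1362 0.046 ]
 [0.5259 0.1308 0.046 ]] sep 0.043902882984267935 mid [0.54769952 0.13345664 0.046     ] yaw 7.066893218296825
```

View pics/z_topr.png

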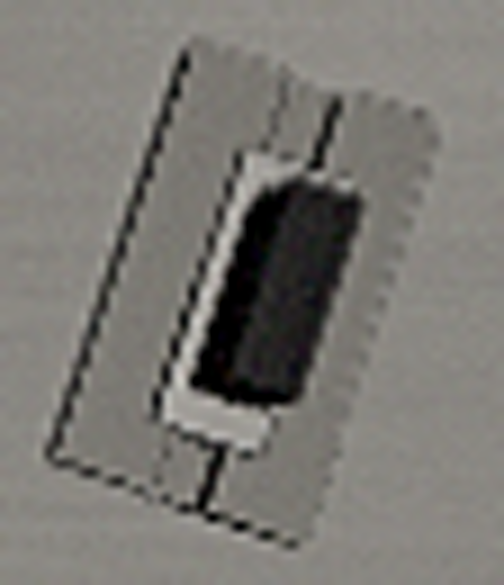

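View pics/z_side.png

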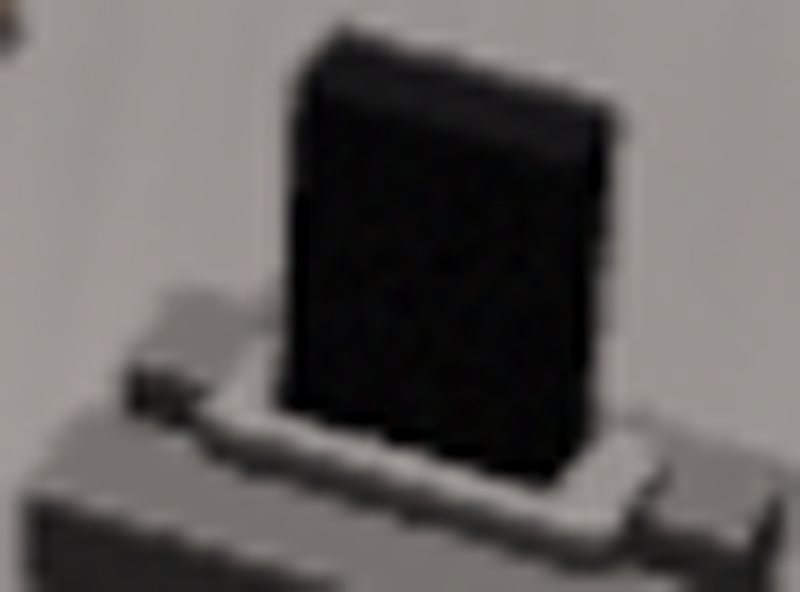

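Run:
```python
from h import *
import pickle
T,S=pickle.load(open('s0.pkl','rb'))
def pk(p,f,u0,v0): return [(u0+(x+.5)/f-.5,v0+(y+.5)/f-.5) for x,y in p]
a=plane(T,pk([(292,180),(362,200),(297,405),(236,392)],9,372,250),.088)
b=plane(S,pk([(340,25),(620,105),(590,165),(300,85)],16,332,192),.088)
c=plane(T,pk([(192,42),(440,120),(302,545),(55,458)],9,372,250),.022)
# bridge top z=.030, seen corners in top
for n,X in(('T',a),('S',b),('rest',c)):
    e=np.roll(X,-1,0)-X
    print(n,np.round(X[:,:2],4).tolist(),'mid',X.mean(0).round(4),'len',np.linalg.norm(e,axis=1).round(4),'ang',np.degrees(np.arctan2(e[:,1],e[:,0])).round(1))
# other drum measures: lens, drum
# tiles
hsv=cv2.cvtColor(T['frame'],cv2.COLOR_RGB2HSV)
m=cv2.inRange(hsv,(95,110,60),(125,255,255))
for k in cv2.findContours(m,0,2)[0]:
    if cv2.contourArea(k)>200:
        q=plane(T,[cv2.minAreaRect(k)[0]],.012);print('tile',q.round(3))
for s in [( (0.42,-0.155,.2)),]:
  pass
# drum top outline by Otsu of bright collar in both views
for d,n,bx in((T,'T',(215,205,300,290)),(S,'S',(265,270,345,350))):
    u0,v0,u1,v1=bx
    g=cv2.cvtColor(d['frame'],cv2.COLOR_RGB2GRAY)[v0:v1,u0:u1]
    # lens
    X,Y,=None,None
    bgr=d['frame'][v0:v1,u0:u1].astype(int)
    m=((bgr[:,:,2]-bgr[:,:,0])>8).astype(np.uint8)
    for k in cv2.findContours(m,0,2)[0]:
        if 20<cv2.contourArea(k)<8000:
            M=cv2.moments(k);p=(M['m10']/M['m00']+u0,M['m01']/M['m00']+v0)
            print(n,'blob area',cv2.contourArea(k),np.round(p,1),plane(d,[p],.046).round(4), plane(d,[p],.044).round(4), cv2.boundingRect(k))
```

```text
T [[0.5014, -0.1501], [0.4977, -0.1641], [0.4567, -0.1511], [0.4591, -0.139]] mid [ 0.4787 -0.1511  0.088 ] len [0.0145 0.0429 0.0123 0.0437] ang [-105.1  162.5   78.9  -14.7]
S [[0.4994, -0.1624], [0.46, -0.1492], [0.4631, -0.1345], [0.5034, -0.1472]] mid [ 0.4815 -0.1483  0.088 ] len [0.0415 0.015  0.0423 0.0158] ang [ 161.4   78.1  -17.5 -105. ]
rest [[0.5359, -0.1384], [0.5199, -0.1919], [0.4285, -0.1623], [0.446, -0.1094]] mid [ 0.4826 -0.1505  0.022 ] len [0.0559 0.0961 0.0557 0.0944] ang [-106.6  162.    71.6  -17.9]
tile [[0.426 0.005 0.012]]
tile [[ 0.671 -0.008  0.012]]
tile [[0.683 0.266 0.012]]
```

Run:
```python
from h import *
g=np.array([0.4805,-0.150]);yaw=-17.3
r.let_go()
r.reach([g[0],g[1],.163+.16],[180,0,yaw]);st()
r.servo_line([g[0],g[1],.163+.0635],speed=.08);st()
T=r.snapshot('top');S=r.snapshot('side')
f=lambda x:cv2.resize(x,(400,400),interpolation=cv2.INTER_CUBIC)
cv2.imwrite('pics/pre.png',np.hstack([f(T['frame'][230:330,350:450,::-1]),f(S['frame'][150:250,310:410,::-1])]))
```

```text
t2.17 [ 0.4805 -0.1506  0.3232] [ 1.7998e+02 -2.0000e-02 -1.7330e+01] F [ 0.3 -0.1  0. ] M [ 0.04  0.05 -0.01] op 0.0876
t3.52 [ 0.4807 -0.1501  0.2272] [ 1.7999e+02 -7.0000e-02 -1.7300e+01] F [-0.7  0.7  0.4] M [ 0.03 -0.03 -0.01] op 0.0882
```

View pics/pre.png

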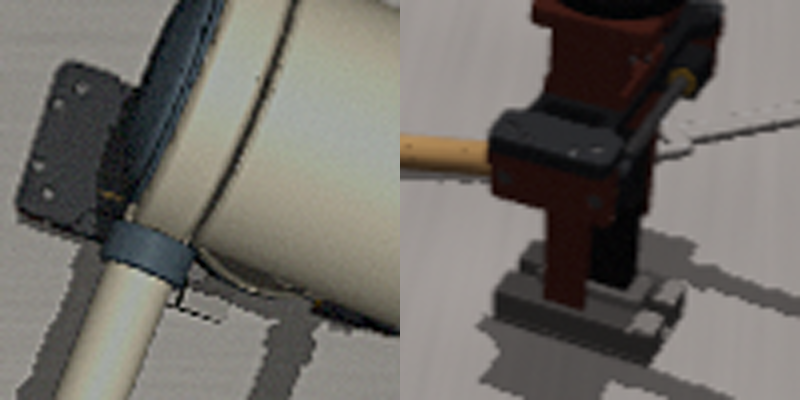

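Left half (top view): the arm hides the tool. Right half (side view): the finger stands beside the black handle, with its tip above the rail, and its offset matches the jaw direction. I'll grab now.

Run:
```python
from h import *
r.grab(40);st()
p=r.sense()['tcp_pos']
r.servo_line([.4805,-.150,.163+.0635+.03],speed=.05);r.wait(.3);st()
r.servo_line([.4805,-.150,.163+.1635],speed=.15);r.wait(.3)
for i in range(4): st();r.wait(.05)
S=r.snapshot('side');T=r.snapshot('top')
f=lambda x:cv2.resize(x,(400,400),interpolation=cv2.INTER_CUBIC)
cv2.imwrite('pics/lift.png',np.hstack([f(S['frame'][60:260,260:460,::-1]),f(S['frame'][130:210,320:400,::-1])]))
```

```text
t4.72 [ 0.4805 -0.1501  0.2265] [179.98  -0.   -17.31] F [-1.4 -1.8  0.2] M [-0.1   0.1   0.06] op 0.0160
t5.78 [ 0.4804 -0.15    0.2562] [-1.80e+02  3.00e-02 -1.73e+01] F [-0.5 -1.1 -1.9] M [ 0.05  0.01 -0.  ] op 0.0155
t6.69 [ 0.4804 -0.15    0.3254] [-1.7999e+02  1.0000e-01 -1.7300e+01] F [-0.2  0.3 -2.2] M [ 0.01  0.   -0.06] op 0.0155
t6.74 [ 0.4804 -0.15    0.3257] [-1.7999e+02  8.0000e-02 -1.7300e+01] F [ 0.5  0.3 -2.8] M [-0.01  0.02 -0.03] op 0.0158
t6.79 [ 0.4805 -0.15    0.3259] [-1.80e+02  5.00e-02 -1.73e+01] F [ 0.5 -0.6 -2.7] M [-0.    0.04  0.04] op 0.0159
t6.84 [ 0.4805 -0.15    0.3261] [-1.80e+02  3.00e-02 -1.73e+01] F [-0.4  0.1 -1.8] M [ 0.12 -0.02  0.  ] op 0.0155
```

View pics/lift.png

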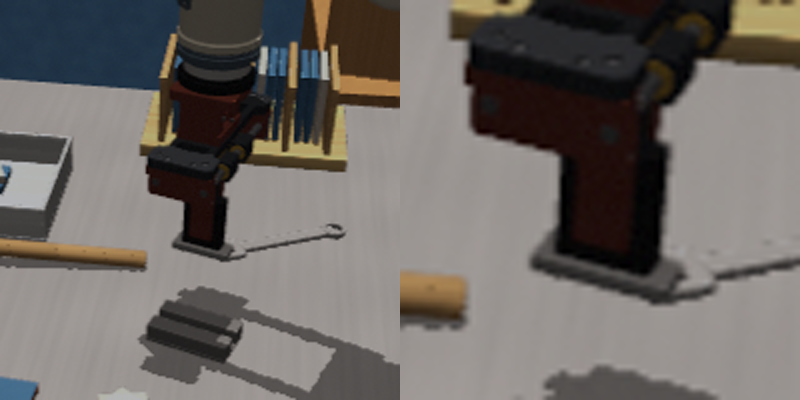

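The tool is held level by the handle (bridge at about (215,248) in the left half), and the measured weight of about 2.2 N fits. I'll move over the ring.

Run:
```python
from h import *
w=np.array([.5465,.1332]);yaw=6.6
r.reach([w[0],w[1],.163+.0415+.046+.06],[180,0,yaw]);r.wait(.3);st()
r.servo_line([w[0],w[1],.163+.0415+.046+.014],speed=.08);r.wait(.4)
F=[]
for i in range(10): s=r.sense();F.append(np.r_[s['contact_force'],s['torque']]);r.wait(.03)
F=np.array(F);print(F.mean(0).round(2),F.std(0).round(2));st()
S=r.snapshot('side');T=r.snapshot('top')
import pickle;pickle.dump((T,S),open('s1.pkl','wb'))
cv2.imwrite('pics/over.png',cv2.resize(S['frame'][245:345,250:370,::-1],None,fx=6.5,fy=6,interpolation=cv2.INTER_CUBIC))
cv2.imwrite('pics/overT.png',cv2.resize(T['frame'][180:300,180:330,::-1],None,fx=5,fy=5,interpolation=cv2.INTER_CUBIC))
```

```text
t8.41 [0.5466 0.1322 0.3107] [ 1.7999e+02 -2.0000e-02  6.5000e+00] F [ 1.1 -0.9 -2.8] M [0.01 0.   0.02] op 0.0158
[ 0.25  0.04 -2.36  0.03  0.   -0.  ] [0.42 0.59 0.48 0.05 0.03 0.03]
t9.87 [0.5465 0.1332 0.2645] [-180.     0.     6.6] F [ 0.1  0.4 -2.3] M [-0.01  0.02  0.01] op 0.0159
```

View pics/over.png

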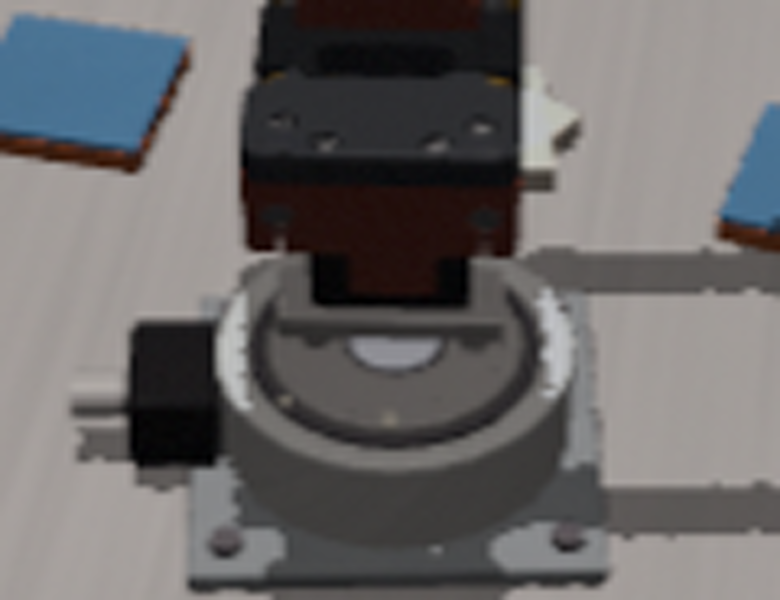

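View pics/overT.png

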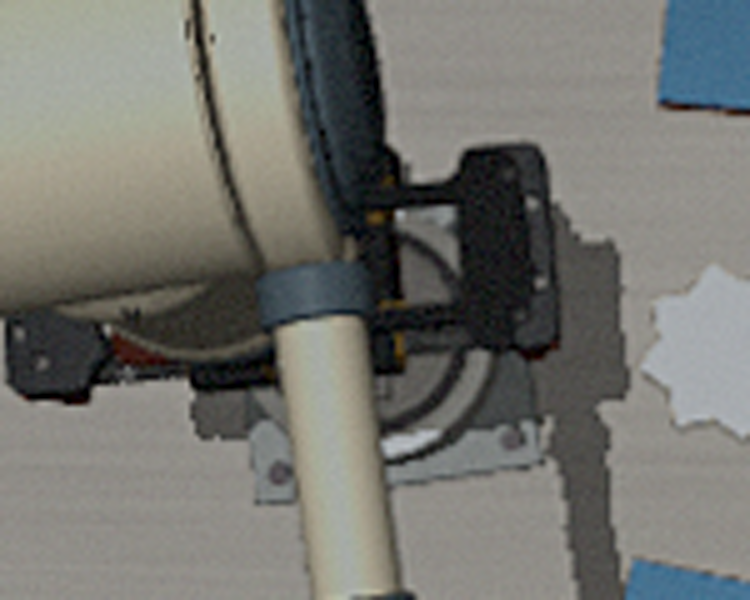

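The side view shows the bridge hanging over the ring. Its lower front edge runs from (278,330) to (504,330) in the crop, with the lens at (395,350). The arm blocks the top view. I'll take the offset of tool to ring within the side view, since that cancels calibration errors.

Run:
```python
from h import *
import pickle
T,S=pickle.load(open('s1.pkl','rb'))
pk=lambda x,y:(250+(x+.5)/6.5-.5,245+(y+.5)/6-.5)
zf=.2645-.163-.0415;print('foot z',zf)
X=plane(S,[pk(278,333),pk(504,333)],zf);print(X.round(4),np.linalg.norm(X[0]-X[1]),'yaw',np.degrees(np.arctan2(*(X[0]-X[1])[1::-1])))
a=np.radians(6.6);n=np.array([-np.sin(a),np.cos(a)])
m=X.mean(0)[:2]-.012*n
print('foot in side cam',m,'ring in side cam',[.5477,.13346],'d',(np.array([.5477,.13346])-m)*1e3)
# centre of drum from collar edges at z=.046-ish: expected projections
print(proj(S,[[.5465,.1332,zf],[.5465+.012*n[0],.1332+.012*n[1],zf]]), [pk(391,333)])
cv2.imwrite('pics/over2.png',cv2.resize(S['frame'][284:310,284:336,::-1],None,fx=15,fy=15,interpolation=cv2.INTER_NEAREST))
```

```text
foot z 0.060000000000000005
[[0.5775 0.1483 0.06  ]
 [0.5165 0.1394 0.06  ]] 0.06170351648597577 yaw 8.308787362623104
foot in side cam [0.54837276 0.13190021] ring in side cam [0.5477, 0.13346] d [-0.67275606  1.5597873 ]
[[310.94179396 295.84292131]
 [310.67902272 300.72102491]] [(309.7307692307692, 300.0833333333333)]
```

View pics/over2.png

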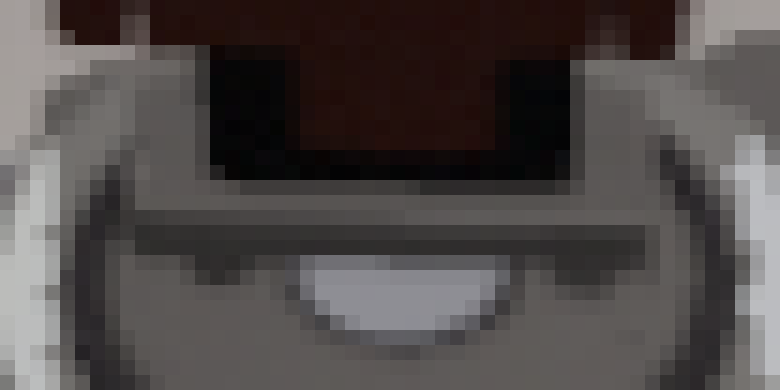

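```bash
cat >> h.py <<'E'
H=.163+.0415
F0=np.array([.25,.04,-2.36,.03,0,0])
def avg(n=6,dt=.02):
    F=[]
    for i in range(n):
        r.wait(dt);s=r.sense();F.append(np.r_[s['contact_force'],s['torque']])
    return np.mean(F,0)-F0,s
E
python3 - <<'E'
from h import *
w=np.array([.5463,.1342])
for zf in [11,10,9,8.5,8,7.5,7,6.5,6]:
    r.servo_line([w[0],w[1],.046+zf/1000+H],speed=.02)
    f,s=avg();print(s['clock'].__round__(2),zf,'foot above',round((s['tcp_pos'][2]-H-.046)*1e3,2),(s['tcp_pos'][:2]*1e3).round(2),f.round(2))
    if f[2]>3: break
S=r.snapshot('side')
cv2.imwrite('pics/tch.png',cv2.resize(S['frame'][280:320,280:340,::-1],None,fx=12,fy=12,interpolation=cv2.INTER_NEAREST))
E
```

```text
10.38 11 foot above 10.93 [546.28 134.21] [-0.21  0.19 -0.23 -0.02 -0.01 -0.01]
10.72 10 foot above 10.02 [546.3  134.22] [-0.59  0.27 -0.17 -0.    0.02 -0.01]
11.07 9 foot above 8.97 [546.3 134.2] [-0.29  0.08 -0.04 -0.01  0.03 -0.02]
11.43 8.5 foot above 8.51 [546.29 134.2 ] [-0.26  0.28 -0.09 -0.01  0.   -0.01]
11.78 8 foot above 8.04 [546.32 134.2 ] [ 0.12 -0.07 -0.18 -0.01 -0.01 -0.03]
12.12 7.5 foot above 7.89 [546.33 134.22] [-0.89  0.16  2.62 -0.04  0.14 -0.01]
12.47 7 foot above 7.22 [546.35 134.22] [-1.08 -0.09  3.75 -0.05  0.14 -0.  ]
```

View pics/tch.png

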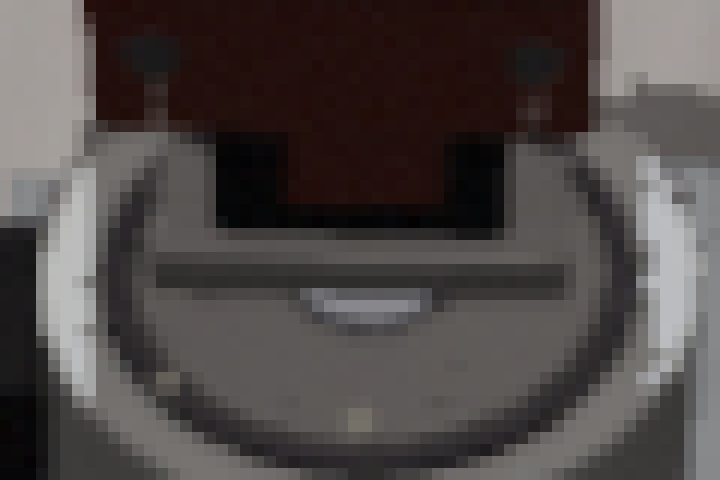

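Pin tips touch at 7.9 mm, which matches the given pin length and face height. The tool is pushed toward −x, so I'll slide in small steps under light load and watch for the load to drop.

Run:
```python
from h import *
w=np.array([.5463,.1342])
for dx,dy in [(-.6,0),(-1.2,0),(-1.8,0),(-1.2,-.8),(-1.2,-1.6),(-.4,-1.2)]:
    r.servo_line([w[0]+dx/1e3,w[1]+dy/1e3,.046+.0068+H],speed=.01)
    f,s=avg();print(s['clock'].__round__(2),dx,dy,'foot above',round((s['tcp_pos'][2]-H-.046)*1e3,2),(s['tcp_pos'][:2]*1e3).round(2),f.round(2))
    if f[2]<1.2: break
```

```text
12.88 -0.6 0 foot above 7.13 [545.92 134.19] [ 1.62 -0.1   3.78  0.01 -0.35 -0.  ]
13.22 -1.2 0 foot above 6.96 [545.21 134.17] [ 2.12 -0.04  4.16  0.02 -0.51  0.01]
13.57 -1.8 0 foot above 6.84 [544.49 134.2 ] [ 2.15 -0.02  4.37 -0.01 -0.48 -0.01]
13.93 -1.2 -0.8 foot above 6.62 [544.91 133.6 ] [-0.21  1.74  3.98  0.41 -0.03  0.03]
14.28 -1.2 -1.6 foot above 5.7 [544.84 132.29] [-0.28  0.08 -0.28 -0.04 -0.01 -0.02]
```

The load vanished at (544.8,132.3) and the tool sank, so the pins are probably in the mouths. I'll lower it with side-force checks.

Run:
```python
from h import *
w=np.array([.5451,.1326])
p=r.sense()['tcp_pos'];w=p[:2].copy()
for zf in [5,4,3,2,1.2,.6,.2,0,-.2,-.4]:
    r.servo_line([w[0],w[1],.046+zf/1e3+H],speed=.015)
    f,s=avg();print(s['clock'].__round__(2),zf,'foot above',round((s['tcp_pos'][2]-H-.046)*1e3,2),(s['tcp_pos'][:2]*1e3).round(2),f.round(2))
    if f[2]>2 : break
S=r.snapshot('side')
cv2.imwrite('pics/seat.png',cv2.resize(S['frame'][280:320,280:340,::-1],None,fx=12,fy=12,interpolation=cv2.INTER_NEAREST))
```

```text
14.65 5 foot above 4.9 [544.82 132.25] [-0.02  0.19  0.09 -0.03  0.02  0.01]
15.0 4 foot above 4.02 [544.85 132.28] [ 0.07  0.05 -0.1  -0.01  0.    0.  ]
15.35 3 foot above 2.97 [544.84 132.3 ] [-0.14 -0.21 -0.18 -0.03  0.02  0.  ]
15.7 2 foot above 1.97 [544.83 132.32] [-0.13 -0.22  0.25  0.01  0.02  0.  ]
16.05 1.2 foot above 1.19 [544.83 132.31] [-0.02 -0.04  0.12  0.01  0.01  0.  ]
16.4 0.6 foot above 0.61 [544.84 132.29] [-0.55  0.02  0.11 -0.01  0.01  0.02]
16.75 0.2 foot above 0.17 [544.84 132.27] [-0.28 -0.06  0.09 -0.02  0.03  0.03]
17.1 0 foot above 0.03 [544.85 132.29] [-0.37 -0.15  0.25 -0.02  0.01  0.  ]
17.45 -0.2 foot above 0.03 [544.85 132.31] [-1.12 -0.    2.17 -0.02  0.14 -0.01]
```

View pics/seat.png

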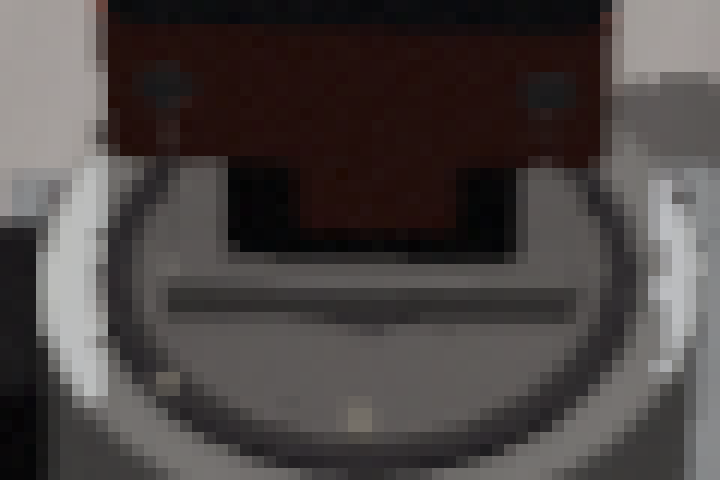

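Seated: the underside meets the face at 0.0 mm with under 0.3 N of side force. The white ring mark is at (168,380) and the collar mark at (358,415). I'll centre the pins in their play before turning.

Run:
```python
from h import *
w=r.sense()['tcp_pos'][:2].copy();z=.046+.0004+H
a=np.radians(6.6);ex=np.array([np.cos(a),np.sin(a)]);ey=np.array([-np.sin(a),np.cos(a)])
c=w.copy()
for e in(ex,ey):
    L=[]
    for sg in(1,-1):
        for d in np.arange(.4,2.9,.4):
            r.servo_line([*(c+sg*d/1e3*e),z],speed=.02)
            f,s=avg(4,.015)
            q=f[:2]@e*sg
            if q<-1.6:break
        L.append((s['tcp_pos'][:2]-w)@e*1e3);print(sg,round(d,2),'actual',L[-1].round(2),'F',f.round(2))
        r.servo_line([*c,z],speed=.03)
    c=c+((sum(L)/2/1e3)-(c-w)@e)*e
r.servo_line([*c,z],speed=.02);f,s=avg();print('centre',c*1e3,f.round(2),s['clock'])
```

```text
1 2.4 actual 2.19 F [-3.99 -0.59  0.77 -0.2   0.72  0.  ]
-1 1.2 actual -0.97 F [ 3.49  0.05 -1.03  0.   -0.77 -0.  ]
1 1.2 actual 0.88 F [-1.13 -3.76 -0.59 -0.82  0.14 -0.01]
-1 2.8 actual -2.55 F [-0.42  2.67 -0.17  0.61  0.05 -0.04]
centre [545.55756176 131.52135158] [-0.36 -0.27  0.2  -0.03  0.01  0.  ] 24.8667
```

Run:
```python
from h import *
c=np.array([.54556,.13152]);z=.046+.0001+H
yaw=6.6
for i in range(14):
    step=5 if yaw>-36 else 2.5
    yaw-=step
    r.servo_line([*c,z],[180,0,yaw],speed=.02)
    f,s=avg(5,.02);print(s['clock'].__round__(2),round(yaw,1),'act',s['orientation'][2].round(2),(s['tcp_pos'][:2]*1e3).round(2),'z',round((s['tcp_pos'][2]-H-.046)*1e3,2),f.round(2))
    if f[5]>.17 or np.hypot(*f[:2])>8 or f[2]>8: break
    if np.hypot(*f[:2])>1.5: c=c+f[:2]/np.hypot(*f[:2])*.0004
```

```text
25.2 1.6 act 1.74 [545.57 131.56] z 0.21 [-0.36  0.46  0.8   0.1   0.01  0.04]
25.53 -3.4 act -3.22 [545.57 131.61] z 0.19 [-0.04  1.02  0.95  0.2  -0.01  0.08]
25.87 -8.4 act -8.21 [545.59 131.65] z 0.2 [ 0.08  1.92  0.84  0.37 -0.02  0.07]
26.2 -13.4 act -13.22 [545.6  131.89] z 0.19 [ 0.23  0.91  0.91  0.23 -0.03  0.09]
26.53 -18.4 act -18.21 [545.62 131.95] z 0.21 [-0.28  1.26  1.36  0.29 -0.08  0.08]
26.87 -23.4 act -23.21 [545.61 132.01] z 0.15 [ 0.6   1.5   1.73  0.38 -0.16  0.08]
27.2 -28.4 act -28.22 [545.75 132.21] z 0.17 [ 0.13  0.65  1.93  0.22 -0.09  0.08]
27.53 -33.4 act -33.22 [545.75 132.27] z 0.13 [ 0.36  0.76  2.    0.25 -0.12  0.07]
27.87 -38.4 act -38.22 [545.77 132.29] z 0.14 [ 0.48  1.07  1.93  0.31 -0.23  0.05]
28.2 -40.9 act -40.79 [545.79 132.31] z 0.18 [ 0.88  1.7   1.72  0.34 -0.28  0.08]
28.53 -43.4 act -43.31 [545.91 132.52] z 0.13 [-0.02  0.38  2.19  0.11 -0.17  0.09]
28.87 -45.9 act -45.82 [545.91 132.55] z 0.11 [ 0.64  0.03  1.97  0.09 -0.21  0.08]
29.2 -48.4 act -48.32 [545.93 132.6 ] z 0.12 [ 0.91  0.05  1.8   0.03 -0.24  0.1 ]
29.53 -50.9 act -50.81 [545.96 132.62] z 0.13 [ 1.   -0.15  1.57 -0.   -0.31  0.22]
```

Torque stayed at 0.08 N m during the turn, then climbed to 0.22 N m at yaw −50.8°. That is the stop, and I'll check it by the marks.

Run:
```python
from h import *
r.wait(.25);f,s=avg();print(s['clock'],f.round(2),s['orientation'][2])
S=r.snapshot('side')
cv2.imwrite('pics/stop.png',cv2.resize(S['frame'][280:325,280:340,::-1],None,fx=12,fy=12,interpolation=cv2.INTER_NEAREST))
```

```text
29.8833 [ 1.23 -0.61  2.22 -0.01 -0.33  0.22] -50.88573790249666
```

View pics/stop.png

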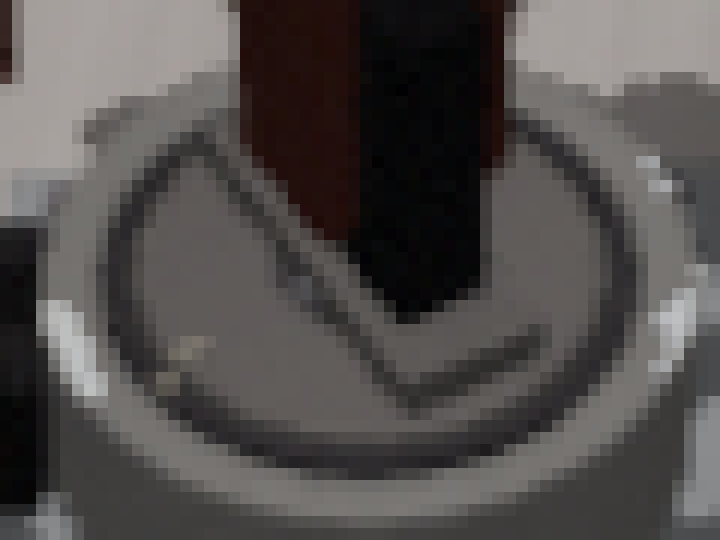

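Run:
```python
from h import *
import pickle
S=r.snapshot('side');T0,S0=pickle.load(open('s0.pkl','rb'))
c=np.array([.5477,.13346])
pk=lambda x,y:(280+(x+.5)/12-.5,280+(y+.5)/12-.5)
for n,p in(('collar',(168,381)),('ring before',(358,415)),('ring now',(185,350))):
    X=plane(S,[pk(*p)],.046)[0,:2]-c;print(n,np.hypot(*X).round(4),np.degrees(np.arctan2(X[1],X[0])).round(1))
cv2.imwrite('pics/m.png',np.vstack([cv2.resize(d['frame'][298:322,285:325,::-1],None,fx=12,fy=12,interpolation=cv2.INTER_CUBIC) for d in(S0,S)]))
```

```text
collar 0.0381 47.8
ring before 0.0309 95.9
ring now 0.0325 42.0
```

View pics/m.png

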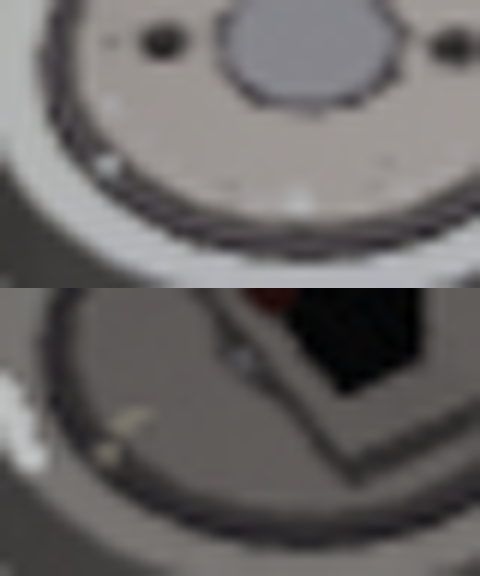

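The ring mark has come round next to the collar mark, a few degrees past it as the seat yields. I'll ease the torque off within the pin play, lift straight out, and check the ring stayed home.

Run:
```python
from h import *
p=r.sense()['tcp_pos'];c=p[:2].copy()
yaw=-50.9;z=.046+.0002+H
for i in range(6):
    yaw+=1
    r.servo_line([*c,z],[180,0,yaw],speed=.02)
    f,s=avg(5,.02);print(s['clock'].__round__(2),round(yaw,1),f.round(2))
    if abs(f[5])<.025: break
    if np.hypot(*f[:2])>1.2: c=c+f[:2]/np.hypot(*f[:2])*.0004
for zf in(.002,.004,.006,.009,.014):
    r.servo_line([*c,.046+zf+H],speed=.02);f,s=avg(4,.02);print('lift',zf,f.round(2),(s['tcp_pos'][2]-H-.046).round(4))
    if f[2]<-4: print('stuck?');break
```

```text
30.32 -49.9 [ 1.63  0.17  1.85 -0.02 -0.33  0.17]
30.65 -48.9 [-0.89 -1.33  2.29 -0.11  0.04  0.14]
30.98 -47.9 [-0.49  0.31  1.82  0.16  0.01  0.08]
31.32 -46.9 [-0.55  1.11  1.14  0.24  0.01  0.01]
lift 0.002 [ 0.06  0.74 -0.05  0.28 -0.04  0.03] 0.0019
lift 0.004 [-0.15  1.16  0.34  0.25  0.01  0.06] 0.0041
lift 0.006 [-0.99  0.81  0.72  0.22  0.03  0.02] 0.0062
lift 0.009 [-0.45  0.36 -0.19  0.06 -0.01  0.  ] 0.0091
lift 0.014 [-0.41 -0.08 -0.18  0.04 -0.    0.01] 0.0141
```

Run:
```python
from h import *
p=r.sense()['tcp_pos']
r.servo_line([p[0],p[1],.046+.08+H],speed=.12)
r.reach([.4805,-.150,.022+.06+H],[180,0,-17.3]);r.wait(.3)
T=r.snapshot('top');S=r.snapshot('side');st()
f=lambda x:cv2.resize(x,(400,400),interpolation=cv2.INTER_CUBIC)
cv2.imwrite('pics/after.png',np.hstack([f(T['frame'][225:270,230:275,::-1]),f(S['frame'][278:326,286:334,::-1])]))
cv2.imwrite('pics/overrest.png',cv2.resize(S['frame'][150:250,310:410,::-1],(600,600),interpolation=cv2.INTER_CUBIC))
```

```text
t35.33 [ 0.4807 -0.1496  0.2865] [-1.800e+02 -1.000e-02 -1.726e+01] F [-0.4  1.  -3. ] M [0.04 0.03 0.05] op 0.0162
```

View pics/after.png

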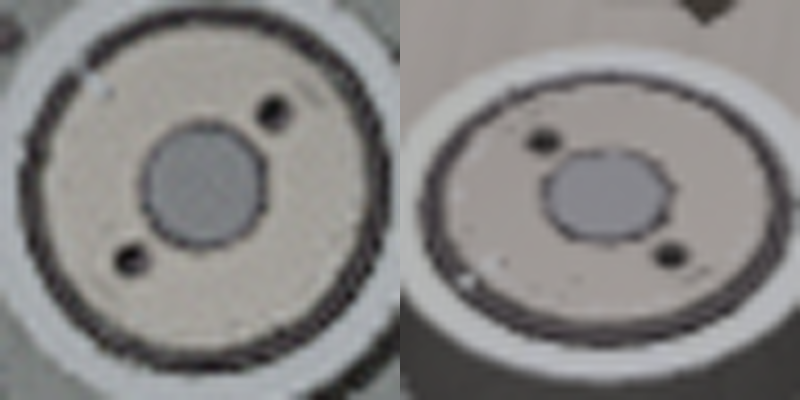

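View pics/overrest.png

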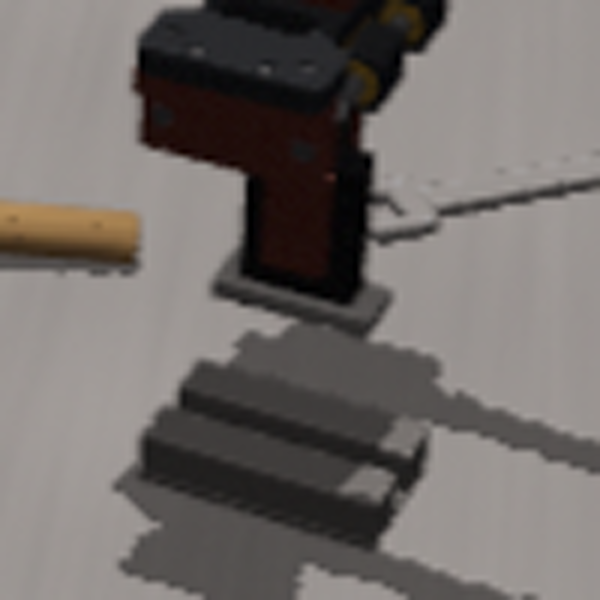

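Run:
```python
from h import *
T=r.snapshot('top');S=r.snapshot('side')
def cen(d,u,v,thr=110):
    u0,v0=int(round(u))-3,int(round(v))-3
    g=cv2.cvtColor(d['frame'],cv2.COLOR_RGB2GRAY)[v0:v0+7,u0:u0+7].astype(float)
    w=np.clip(thr-g,0,None);vv,uu=np.mgrid[v0:v0+7,u0:u0+7];return (w*uu).sum()/w.sum(),(w*vv).sum()/w.sum()
for d,k,o,hs in((T,45/400,(230,225),[(273,112),(130,260)]),(S,48/400,(286,278),[(143,142),(269,257)])):
    X=plane(d,[cen(d,o[0]+x*k,o[1]+y*k) for x,y in hs],.046)
    e=X[0]-X[1];print(np.linalg.norm(e).round(4),X.mean(0).round(4),np.degrees(np.arctan2(e[1],e[0])).round(2))
# marks in top view
m=plane(T,[(230+85*45/400,225+75*45/400),(230+100*45/400,225+85*45/400)],.046)[:,:2]-np.array([.5453,.1329])
print(np.hypot(*m.T).round(4),np.degrees(np.arctan2(m[:,1],m[:,0])).round(1))
```

```text
0.0434 [0.5454 0.1328 0.046 ] -42.42
0.0438 [0.5477 0.1335 0.046 ] -42.25
[0.0343 0.0304] [48.  46.7]
```

The holes turned 48.9° (0.854 rad) from where they started. The ring mark lies within about 1° of the collar mark (48.0° against 46.7°), so the ring is home. In the other view the spanner hangs over the rest, aligned with the channel. I'll lower it.

Run:
```python
from h import *
g=[.4805,-.150]
r.servo_line([*g,.022+.012+H],speed=.1)
for zf in(8,6,4,2,1,.5,0,-.4,-.8):
    r.servo_line([*g,.022+zf/1e3+H],speed=.03);f,s=avg(5,.02);print(s['clock'].__round__(2),zf,round((s['tcp_pos'][2]-H-.022)*1e3,2),f.round(2))
    if f[2]>2:break
S=r.snapshot('side')
cv2.imwrite('pics/put.png',cv2.resize(S['frame'][160:250,310:400,::-1],(560,560),interpolation=cv2.INTER_CUBIC))
```

```text
36.42 8 8.35 [-0.1  -0.02 -0.02  0.02  0.01  0.02]
36.76 6 5.97 [-0.15 -0.25  0.08  0.04  0.03 -0.01]
37.09 4 3.92 [-0.3   0.08 -0.15  0.02  0.02 -0.02]
37.42 2 1.94 [-0.08 -0.11  0.19 -0.01 -0.02  0.01]
37.76 1 0.99 [ 0.   -0.4   0.23  0.02  0.01  0.02]
38.09 0.5 0.49 [-0.21  0.1  -0.25  0.03  0.   -0.  ]
38.42 0 0.04 [ 0.03 -0.07  0.09 -0.02 -0.01  0.02]
38.76 -0.4 0.06 [-1.68  0.31  4.3   0.14  0.33  0.  ]
```

View pics/put.png

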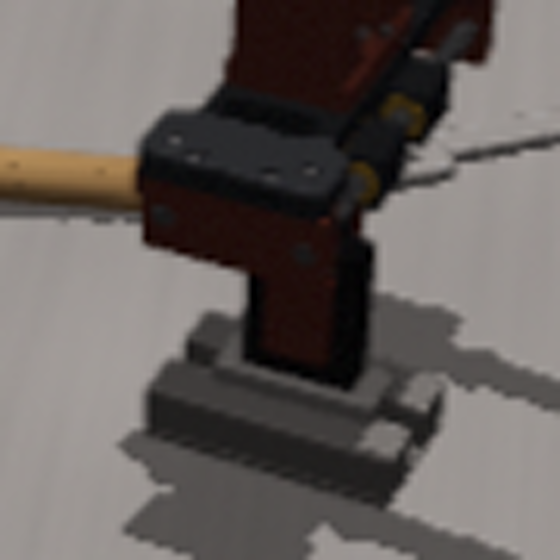

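The bridge lies flat on the rails with its pins in the channel (landed at 0.0 mm). I'll release it, rise straight up and check both.

Run:
```python
from h import *
r.servo_line([.4805,-.150,.022+H],speed=.03);r.let_go();r.wait(.2)
r.servo_line([.4805,-.150,.022+.12+H],speed=.1)
r.reach([.36,-.42,.40],[180,0,-17.3]);r.wait(.4);st()
T=r.snapshot('top');S=r.snapshot('side')
cv2.imwrite('pics/endT.png',T['frame'][:,:,::-1])
f=lambda x:cv2.resize(x,(400,400),interpolation=cv2.INTER_CUBIC)
cv2.imwrite('pics/end.png',np.hstack([f(T['frame'][245:325,365:445,::-1]),f(S['frame'][180:250,320:390,::-1])]))
```

```text
t43.34 [ 0.3604 -0.4196  0.4   ] [-180.     -0.    -17.25] F [ 0.1  0.5 -0.8] M [ 0.06 -0.02 -0.02] op 0.0879
```

View pics/end.png

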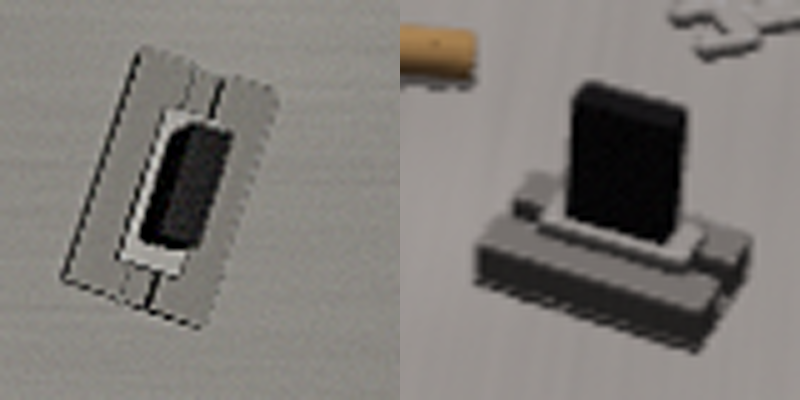

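View pics/endT.png

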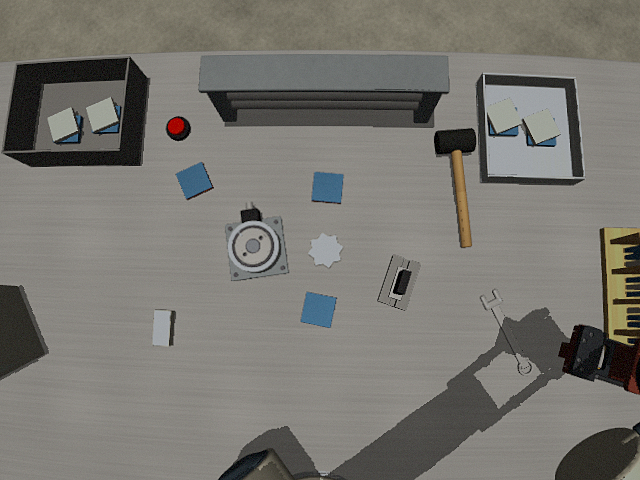

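The spanner stands on its rest within about 1 px of its starting position, at (400,283) in the top view. The bystanders are unmoved, the ring holes are turned, and the arm is clear. Handing in.

Run:
```python
from h import *
print(r.hand_in());st()
```

```text
the job is handed in; nothing more can be done
None
the job is handed in; nothing more can be done
```

The ring is turned to its stop and the spanner is back on its rest. I handed the job in at about 43 s on the robot's clock; it reports no verdict.

**What I did**
- **Seating:** I lowered the spanner until the pins touched and felt for the holes with about 4 N. I then sank it until its underside met the ring face at 0.0 mm.
- **Turning:** I centred the pins in their play before turning clockwise. Drag was about 0.08 N m, and the torque climbed to 0.22 N m at the stop. I eased the torque off before lifting out.
- **Returning:** I set the spanner down with its pins in the channel and released it. The bridge landed flat on the rails at 0.0 mm.

**Last checks**
- **Ring:** its holes had turned 48.9° (0.85 rad). The two white marks agree to about 1.3°, so I put the ring at about 0.9 rad, but I could not read the joint directly.
- **Forces:** the largest I measured at the wrist was about 4–5 N, in steady readings between moves.
- **Scene:** the spanner stands upright, released and within about 1 pixel of where it started. The other things on the counter look unmoved, and the arm is clear.

**Disagreements**
- The two cameras differed by about 2.4 mm on the ring's centre. I settled that by touch.
- At the stop under load the ring mark showed about 6° past the collar mark. I put that down to the seat yielding, and the marks agreed to 1.3° once the torque was released.

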